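# Put the full sugar shaker away in the roll-top bread bin

### The job

Roll up the slatted door of the bread bin, find by weight which of the two sugar shakers is full, and stand that one upright inside on the bin's floor, setting it down gently. Roll the door fully shut again. The empty shaker must be left standing on the table where you found it; do not disturb the other things in the bin or on the table.

Things in the scene. Friction and masses are not known exactly. Their poses are not given: they have to be found in the camera images.
- bin: pale beech roll-top bread bin, fixed, 400 mm deep (x), 368 wide, 225 high; origin under its centre on the table, x to its back, y to its left, z up; its front roughly faces the robot. Half-round end cheeks 14 mm thick, 340 mm clear between them. A slatted door closes the front half, a fixed hood the rear half; an inner back board stands 101 mm behind the origin
- tambour (a joint): how far the slatted door is rolled up, rad about groove_axis: 0 shut, 1.45 fully open (up and back under the hood). Starts at 0 to 0.3, stays where it is left; 1 to 6 N at the handle move it. Its slats lie 177 to 191 mm from the axis; its lower edge is 2 degrees above the axis' level when shut, and at 1.4 only 25 mm in front of the bin's origin, the front being open to above
- handle (a point): middle of the door's pull: a dark steel bar, 12 mm in diameter, 130 mm long along the bin's y, a post to the door 60 mm either side of the middle, its centre 38 mm off the door's face. It moves on a circle of 229 mm radius about groove_axis: with A = joint value + 0.1745 rad it is 229*cos(A) mm in front of the bin's origin and 25 + 229*sin(A) mm above the table
- bin_floor (a point): point on the floor board straight above the bin's origin, 22 mm over the table; the floor begins 176 mm in front of it (sill there 24 mm above the table). The floor from 60 to 130 mm in front of it, 60 mm to either side, is free; a shaker whose centre is less than 115 mm in front of it clears the closing door
- groove_axis (a point): middle of the axis (along the bin's y) of the circular groove in which the slats run; 25 mm above the bin's origin
- shaker_1: one of two stainless sugar shakers that look exactly alike: upright cylinder, 60 mm in diameter (62 at the lid band, 67 to 79 mm up), 90 tall, domed lid; origin under its centre, z up. The full one weighs about 340 g, the empty one 110 g (within a tenth): only the weight tells, either may be the full one. Both stand on the table right of the bin, 115 mm or more apart
- shaker_2: one of two stainless sugar shakers that look exactly alike: upright cylinder, 60 mm in diameter (62 at the lid band, 67 to 79 mm up), 90 tall, domed lid; origin under its centre, z up. The full one weighs about 340 g, the empty one 110 g (within a tenth): only the weight tells, either may be the full one. Both stand on the table right of the bin, 115 mm or more apart
- jam_jar: glass jar, 64 mm in diameter, 85 mm tall, standing in the left rear of the bin; origin under its centre. To be left alone
- biscuit_tin: small tin, 78 x 103 x 68 mm high, standing in the right rear of the bin; origin under its centre. To be left alone
- spatula: grey spatula, 290 mm long, 15 mm high, lying flat between the robot and the bin; origin under its middle. To be left alone
- ring_mould: steel ring mould, 80 mm in diameter, 45 mm high; origin under its centre. To be left alone
- syrup_bottle: white bottle, 56 mm in diameter, 170 mm tall, left of the bin; origin under its centre. To be left alone
- tartlet_1: fruit tartlet, 66 mm in diameter, 62 mm high; origin under its centre. To be left alone
- tartlet_2: fruit tartlet like the other; origin under its centre. To be left alone
There are look-alikes about, which are no part of the job. Leave any purple or turquoise look-alike of the shaker_2 alone.

How it is judged:
At the end, for the whole second after the job is handed in: The door is rolled shut (below 0.06 rad, a gap under 11 mm); the full shaker stands upright (within 0.15 rad), at rest, on the bin's floor (weighing on it over 2 N, as only the full one does); the empty one stands upright, at rest, on the table within 60 mm of where it began (value of joint tambour below 0.06 rad and ((x of shaker_1 in the frame of bin between -0.18 and 0.1 m and y of shaker_1 in the frame of bin between -0.17 and 0.17 m and z of shaker_1 in the frame of bin between 0.015 and 0.03 m and contact force between shaker_1 and bin above 2 N and distance of shaker_2 from where it was at the start of the episode below 0.06 m and height (world z) of shaker_2 below 0.01 m) or (x of shaker_2 in the frame of bin between -0.18 and 0.1 m and y of shaker_2 in the frame of bin between -0.17 and 0.17 m and z of shaker_2 in the frame of bin between 0.015 and 0.03 m and contact force between shaker_2 and bin above 2 N and distance of shaker_1 from where it was at the start of the episode below 0.06 m and height (world z) of shaker_1 below 0.01 m)) and angle between each of shaker_1, shaker_2's own z axis and vertical below 0.15 rad and linear speed of each of shaker_1, shaker_2 below 0.02 m/s); the robot touches nothing.
It fails at once if a bystander is shoved more than 60 mm (distance of any of jam_jar, biscuit_tin, spatula, ring_mould, syrup_bottle, tartlet_1, tartlet_2 from where it was at the start of the episode above 0.06 m).
It fails at once if a shaker is dropped into the bin: it moves faster than 0.5 m/s within 40 mm above the bin's floor ((x of shaker_1 in the frame of bin between -0.18 and 0.1 m and y of shaker_1 in the frame of bin between -0.17 and 0.17 m and z of shaker_1 in the frame of bin between 0 and 0.062 m and linear speed of shaker_1 above 0.5 m/s) or (x of shaker_2 in the frame of bin between -0.18 and 0.1 m and y of shaker_2 in the frame of bin between -0.17 and 0.17 m and z of shaker_2 in the frame of bin between 0 and 0.062 m and linear speed of shaker_2 above 0.5 m/s)).
It fails at once if a shaker is knocked over (angle between any of shaker_1, shaker_2's own z axis and vertical above 0.9 rad).
It also fails if it takes over 72 s, if anything falls off the work surface, if the arm or the gripper's body presses on something with over 40 N, if the wrist force passes 120 N, or if a joint passes its speed limit or range.

### The arm

A 6-joint arm with a two-finger parallel gripper is mounted at the origin on the work surface. World frame = base frame: x ahead of the robot, y to its left, z up, the work surface at z = 0. Lengths are in m, angles in rad, forces in N, time in s.
With the tool pointing down it reaches from about 0.35 to 1 m from the base axis. Payload 7.1 kg.
Tool frame: the origin (TCP) lies between the finger pads; the fingertips stand 22 mm ahead of it and the grasp point (between the pads) lies 3 mm ahead of it; z points along the fingers, y is the line along which they close (so a half turn about z gives the same grasp; the last joint's range is limited). The gripper opens to 85 mm and grips with 20 to 120 N. Pads are 22 mm wide; open, the fingers measure 114 mm over their backs; the gripper's body (76 mm by 85 mm) begins 54 mm behind the grasp point. The pads swing forward as they close: fully open they stand 13 mm farther back than shut.
Start: joints at [-1.288, 0.423, 1.63, -0, 1.089, -0.019], TCP at [0.186, -0.597, 0.253] pointing down, gripper open.
Joint ranges: [-3, 3], [-0.9, 2.11], [0.09, 2.58], [-1.31, 4.45], [0.11, 2.69], [-2.54, 2.54]. Speed limits (rad/s): [2.39, 2.39, 3.01, 3.14, 3.14, 3.14].

### API

Orientations are given as a rotation vector (axis times angle).
In Python, from rig import manip gives the robot as it stands. The module is installed in compiled form; this text tells all that it offers. Calls block until the motion is done:
- manip.move_to(position, orientation): joint-space move of the TCP to a pose.
- manip.servo_line(position, orientation=None, rate=0.15): straight line of the TCP; orientation=None keeps the orientation; rate is the mean speed in m/s.
- manip.set_joints(angles): joint-space move.
- manip.command_gripper(opening, f_grip=None): finger opening in m; f_grip is the grip in N (None keeps the last); returns when the fingers have stopped.
- manip.hold(seconds).
- manip.solve_ik(position, orientation): joint angles nearest the present ones, or None.
- manip.camera(name): name is "scene" or "side" or "wrist"; returns a dict with "image" (384x512x3 uint8, red, green, blue), "fx", "fy", "cx", "cy" (pixels), "cam_to_world" (4x4, takes a point from camera to world coordinates); the wrist camera has in their place "mount" (4x4, takes a point from camera to tool coordinates, whose origin is the TCP and whose axes are the flange's). Camera axes: x right, y down, z forward; pixel columns grow to the right and rows downward; lengths in m; the calibration is good to about 2 mm. The wrist camera is an equidistant fisheye: a pixel r from the principal point sees the ray r / f radians off the axis. A picture is of the moment at which its call begins: read the wrist's pose just before it. There is no depth.
A pose or a line that the arm cannot do raises manip.IKError and nothing moves.
- manip.sign_off(): hands the job in; it is judged then, once.
Readings, each from a call of its own:
- manip.get_time(): time.
- manip.get_joint_positions(): joint angles.
- manip.get_joint_vel(): joint speeds.
- manip.get_tau(): joint torques, N m.
- manip.get_position(): TCP position.
- manip.get_ee_rot(): TCP orientation.
- manip.get_contact_force(): force on the tool from outside, world axes, zero at the start.
- manip.get_torque(): the same for the moment, N m.
- manip.get_width(): finger opening in m.
- manip.get_grip_force(): force on a finger pad.
Only numpy, scipy, OpenCV 4.12 (cv2) and the standard library are available. Lean on these libraries where they do the work, as an engineer would, in place of code of your own. Each camera call takes 0.05 s, during which the arm holds its last target. There are 200 camera calls.

## Working session

There is one attempt and no reset: what is moved stays moved. The work goes in short steps, each a Python script; the robot and the scene stay as the last script left them, time stands still between calls to the robot, and variables do not carry over. Pictures are saved under pics/ and viewed, at most 10 in all, crops included, and the job is handed in when it is done.

```bash
mkdir -p pics
cat > h.py <<'E'
import numpy as np, cv2
from rig import manip
def ray(c,u,v):
    T=np.array(c["cam_to_world"]); d=T[:3,:3]@np.array([(u-c["cx"])/c["fx"],(v-c["cy"])/c["fy"],1]); return T[:3,3],d
def onz(c,u,v,z):
    o,d=ray(c,u,v); return o+d*(z-o[2])/d[2]
def proj(c,P):
    T=np.linalg.inv(np.array(c["cam_to_world"])); p=T[:3,:3]@np.array(P)+T[:3,3]
    return np.array([c["cx"]+c["fx"]*p[0]/p[2],c["cy"]+c["fy"]*p[1]/p[2]])
E
python3 - <<'E'
from h import *
import pickle
for n in ("scene","side"):
    c=manip.camera(n); pickle.dump(c,open(n+".pkl","wb"))
    cv2.imwrite(f"pics/{n}.png",cv2.resize(c["image"][:,:,::-1],(800,600),interpolation=cv2.INTER_CUBIC))
    print(n,c["fx"],c["fy"],c["cx"],c["cy"],np.round(c["cam_to_world"],3).tolist())
print(manip.get_time(),manip.get_ee_rot())
E
```

```text
scene 439.61653815499096 439.61653815499096 253.41230826113002 194.80329842833262 [[-0.786, -0.59, 0.188, 0.306], [-0.619, 0.744, -0.253, 0.339], [0.009, -0.315, -0.949, 1.348], [0.0, 0.0, 0.0, 1.0]]
side 459.67078225244455 459.67078225244455 253.98389464324018 192.78063597170592 [[-0.785, -0.588, 0.193, 0.257], [-0.619, 0.746, -0.247, 0.387], [0.001, -0.313, -0.95, 1.539], [0.0, 0.0, 0.0, 1.0]]
0.1 [-3.10446574e+00 -4.72129982e-01  3.18378317e-04]
```

View pics/scene.png

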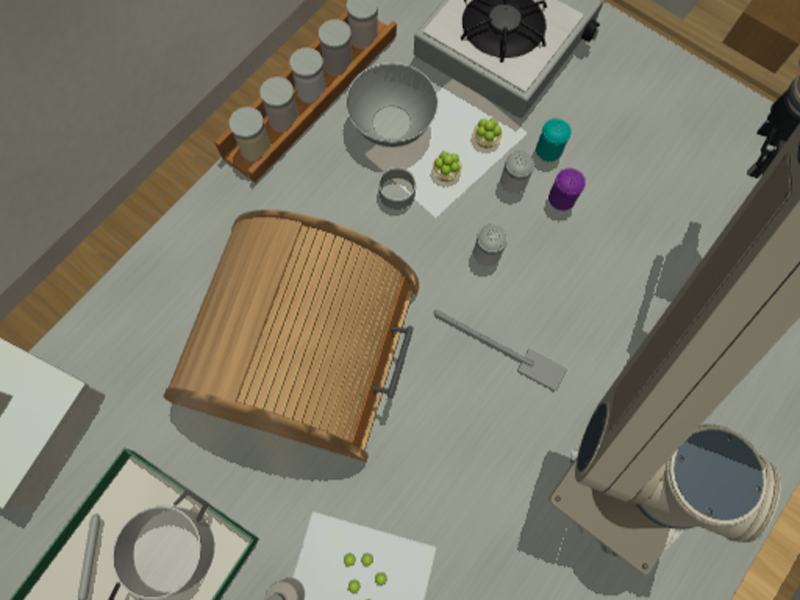

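View pics/side.png

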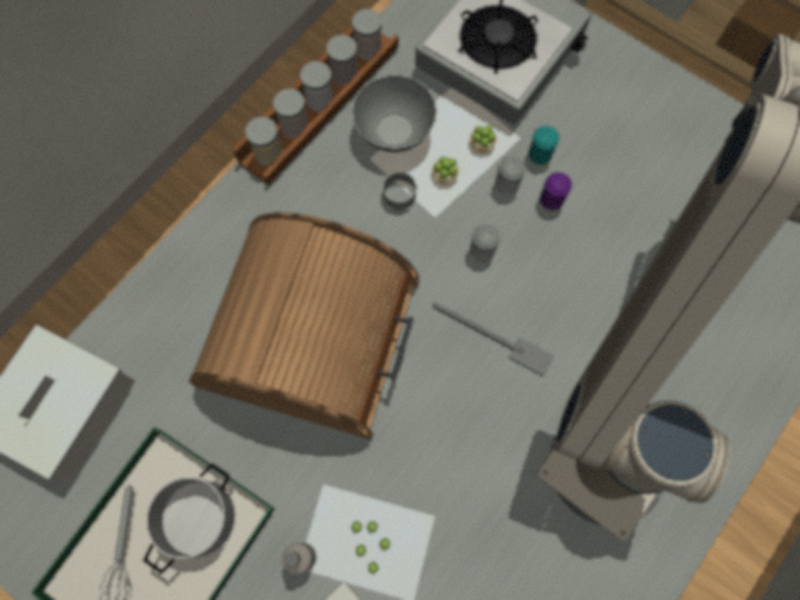

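The scene view shows two grey shakers at (490,240) and (517,170). The purple (567,188) and turquoise (553,139) ones are look-alikes. The bin's handle runs from (408,328) to (380,390), with the spatula in front of it. I'll confirm this in one enlarged crop.

Run:
```python
from h import *
import pickle
c=pickle.load(open("scene.pkl","rb"));im=c["image"][:,:,::-1]
cr=im[85:300,100:385]; cv2.imwrite("pics/crop1.png",cv2.resize(cr,None,fx=2.79,fy=2.79,interpolation=cv2.INTER_CUBIC))
```

```text
(no output)
```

View pics/crop1.png

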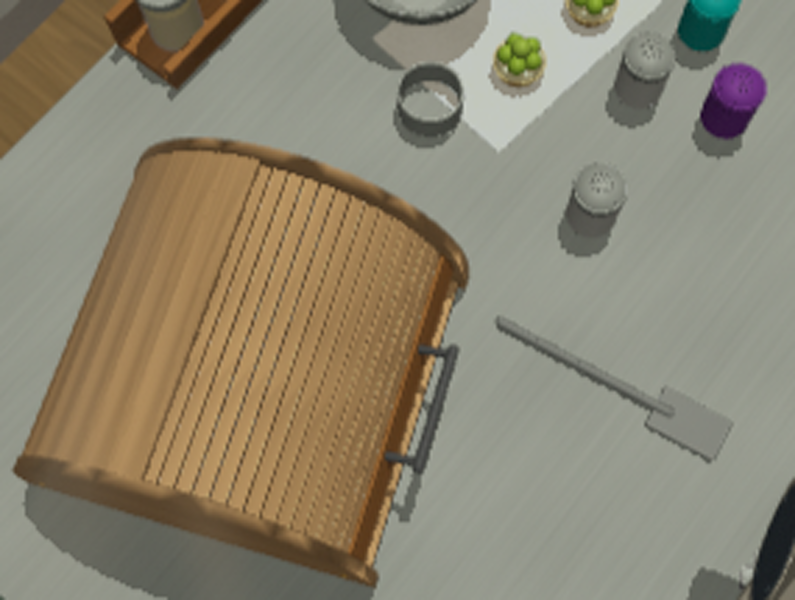

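The crop shows the two grey steel shakers at crop (599,188) and (647,57). The coloured ones at (715,15) and (735,90) are excluded. The handle bar runs (455,350)–(419,468), the hood edge (260,165)–(147,478), and the cheek tips are at (467,275) and (375,582).

Run:
```python
from h import *
import pickle
c=pickle.load(open("scene.pkl","rb"))
f=lambda p,z: onz(c,100+p[0]/2.79,85+p[1]/2.79,z)
def line(n,a,b,z):
    A,B=f(a,z),f(b,z); d=B-A; print(n,A.round(3),B.round(3),"len",np.linalg.norm(d).round(3),"mid",((A+B)/2).round(3),"yaw",np.arctan2(-d[0],d[1]).round(3))
for z in(.065,.09,.11): line("handle",(456,348),(419,470),z)
for z in (.21,.222): line("hood",(260,165),(147,478),z)
line("sill",(459,290),(372,570),.024)
line("cheektips",(467,275),(375,582),.012)
print("s1",f((599,186),.085),f((585,236),0)); print("s2",f((648,55),.085),f((635,108),0))
print("spat",f((500,322),.01),f((670,408),.01),f((712,458),.01))
print("mould",f((430,95),.045),"jar purple",f((737,85),.085),"turq",f((712,5),.085),"tart",f((518,55),.06))
print("syrup",onz(c,285*.64,585*.64,.17))
```

```text
handle [0.506 0.016 0.065] [0.455 0.146 0.065] len 0.14 mid [0.481 0.081 0.065] yaw 0.377
handle [0.502 0.022 0.09 ] [0.452 0.15  0.09 ] len 0.137 mid [0.477 0.086 0.09 ] yaw 0.377
handle [0.499 0.027 0.11 ] [0.45  0.153 0.11 ] len 0.135 mid [0.474 0.09  0.11 ] yaw 0.377
hood [0.758 0.023 0.21 ] [0.632 0.331 0.21 ] len 0.333 mid [0.695 0.177 0.21 ] yaw 0.389
hood [0.754 0.027 0.222] [0.629 0.331 0.222] len 0.329 mid [0.691 0.179 0.222] yaw 0.389
sill [ 0.552 -0.051  0.024] [0.432 0.255 0.024] len 0.329 mid [0.492 0.102 0.024] yaw 0.374
cheektips [ 0.559 -0.075  0.012] [0.423 0.262 0.012] len 0.363 mid [0.491 0.094 0.012] yaw 0.383
s1 [ 0.49357016 -0.22828406  0.085     ] [ 0.48156331 -0.20387573  0.        ]
s2 [ 0.5459727  -0.39909034  0.085     ] [ 0.53242555 -0.37858279  0.        ]
spat [ 0.49449373 -0.05354116  0.01      ] [ 0.28403198 -0.09135016  0.01      ] [ 0.2152008  -0.07349542  0.01      ]
mould [ 0.72551774 -0.21691485  0.045     ] jar purple [ 0.44274776 -0.4311599   0.085     ] turq [ 0.52503468 -0.50130659  0.085     ] tart [ 0.67173175 -0.31732185  0.06      ]
syrup [0.38661235 0.50389783 0.17      ]
```

```bash
cat >> h.py <<'E'
from scipy.spatial.transform import Rotation as R
O=np.array([.680,.170,0]); YAW=.382
def ax():
    return np.array([np.cos(YAW),np.sin(YAW),0]),np.array([-np.sin(YAW),np.cos(YAW),0])
def b2w(p): ex,ey=ax(); return O+ex*p[0]+ey*p[1]+np.array([0,0,p[2]])
def w2b(p): ex,ey=ax(); d=np.array(p)-O; return np.array([d@ex,d@ey,d[2]])
def rotp(p,s):
    ex,ey=ax(); z=ex*np.cos(p)-np.array([0,0,1])*np.sin(p); x=s*ey; return R.from_matrix(np.c_[x,np.cross(z,x),z]).as_rotvec()
def hpos(j,back=0,p=0,side=0): # TCP in world with the bar `back` m ahead of the TCP
    A=j+.1745; return b2w([-.229*np.cos(A)-back*np.cos(p),side,.025+.229*np.sin(A)+back*np.sin(p)])
def down(yaw): # tool down, closing line (tool y) at world angle yaw
    y=np.array([np.cos(yaw),np.sin(yaw),0]); z=np.array([0,0,-1.]); return R.from_matrix(np.c_[np.cross(y,z),y,z]).as_rotvec()
def wpix(c,P,pos,rv): # world point -> wrist pixel
    T=np.eye(4);T[:3,:3]=R.from_rotvec(rv).as_matrix();T[:3,3]=pos
    q=np.linalg.inv(T@np.array(c["mount"]))@np.r_[P,1]; r=np.hypot(q[0],q[1]); th=np.arctan2(r,q[2])
    return np.array([c["cx"]+c["fx"]*th*q[0]/r,c["cy"]+c["fy"]*th*q[1]/r])
def wray(c,u,v,pos,rv):
    T=np.eye(4);T[:3,:3]=R.from_rotvec(rv).as_matrix();T[:3,3]=pos; T=T@np.array(c["mount"])
    a,b=(u-c["cx"])/c["fx"],(v-c["cy"])/c["fy"]; th=np.hypot(a,b)
    d=np.array([np.sin(th)*a/th,np.sin(th)*b/th,np.cos(th)]); return T[:3,3],T[:3,:3]@d
E
python3 - <<'E'
from h import *
for p in (.5,.7,.9,1.1,1.3):
  for s in (1,-1):
    r=rotp(p,s); res=[]
    for j,bk in ((.12,.12),(.12,.0),(.4,0),(.8,0),(1.1,0),(1.4,0),(1.4,.08)):
      q=manip.solve_ik(hpos(j,bk,p),r); res.append(None if q is None else np.round(q,2).tolist())
    print(p,s,[x is not None for x in res], res[0],res[5])
c=manip.camera("wrist"); print(np.round(c["mount"],3).tolist(),c["fx"],c["cx"],c["cy"])
E
```

```text
0.5 1 [False, False, False, False, False, False, False] None None
0.5 -1 [False, True, True, True, True, True, True] None [0.15, 0.43, 2.08, 2.67, 0.47, 0.31]
0.7 1 [False, False, False, False, True, True, True] None [0.16, 0.38, 1.99, 2.05, 0.19, -2.2]
0.7 -1 [False, True, True, True, True, True, True] None [0.16, 0.38, 1.99, 2.05, 0.19, 0.94]
0.9 1 [True, False, False, True, True, True, True] [-0.07, 0.16, 2.5, 2.02, 0.3, -2.39] [0.18, 0.37, 1.88, 0.51, 0.26, -0.65]
0.9 -1 [True, True, True, True, True, True, False] [-0.07, 0.16, 2.5, 2.02, 0.3, 0.75] [0.18, 0.37, 1.88, 0.51, 0.26, 2.49]
1.1 1 [True, True, True, True, True, True, True] [0.03, 0.11, 2.35, 0.59, 0.28, -0.89] [0.19, 0.39, 1.76, 0.17, 0.53, -0.31]
1.1 -1 [True, True, True, False, False, False, False] [0.03, 0.11, 2.35, 0.59, 0.28, 2.25] None
1.3 1 [True, True, True, True, True, True, True] [0.1, 0.15, 2.19, 0.15, 0.55, -0.4] [0.21, 0.44, 1.63, 0.06, 0.81, -0.21]
1.3 -1 [False, False, False, False, False, False, False] None None
[[-0.0, -0.959, -0.285, 0.073], [1.0, -0.001, 0.001, -0.002], [-0.001, -0.285, 0.959, -0.122], [0.0, 0.0, 0.0, 1.0]] 297.3186396354542 256.3862663166941 193.80549230561894
```

Run:
```python
from h import *
p=1.1
manip.move_to(hpos(.12,.14,p),rotp(p,1))
manip.command_gripper(.026,30)
pos,rv=manip.get_position(),manip.get_ee_rot(); c=manip.camera("wrist")
import pickle; pickle.dump((c,pos,rv),open("w1.pkl","wb"))
A=.2945
for y in(-.06,0,.06): print(wpix(c,b2w([-.229*np.cos(A),y,.025+.229*np.sin(A)]),pos,rv)*1.5625)
cv2.imwrite("pics/w1.png",cv2.resize(c["image"][:,:,::-1],(800,600),interpolation=cv2.INTER_CUBIC)); print(manip.get_time(),pos)
```

```text
[398.28510862 388.80212403]
[398.13838001 296.95820907]
[398.05009125 193.61781827]
3.2917 [0.41771852 0.06464155 0.21623079]
```

View pics/w1.png

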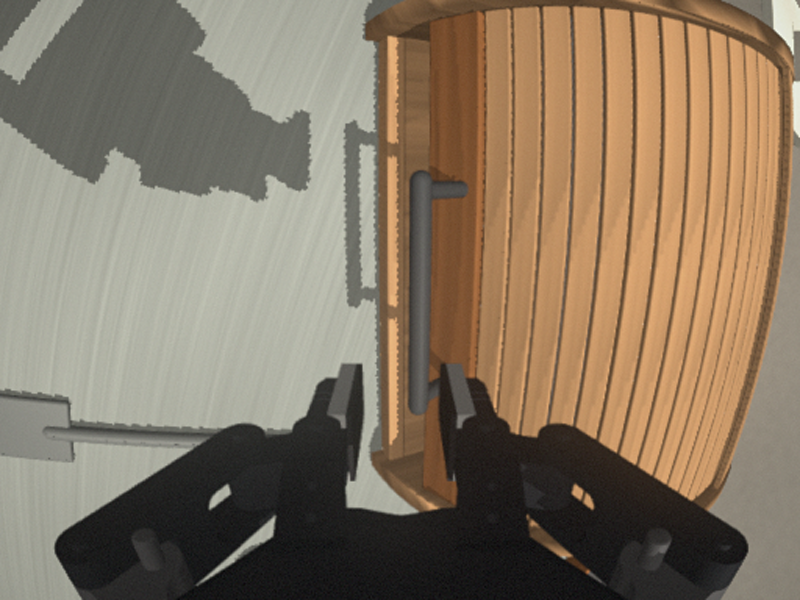

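The wrist view shows the bar from (421,175) to (419,412), 22 px right of the prediction. The door is therefore further up than assumed. The sill's front edge is at column ~380. I'll triangulate with the scene view.

Run:
```python
from h import *
import pickle
c=pickle.load(open("scene.pkl","rb")); w,pos,rv=pickle.load(open("w1.pkl","rb"))
def tri(a,b):
    o1,d1=ray(c,100+a[0]/2.79,85+a[1]/2.79); o2,d2=wray(w,b[0]/1.5625,b[1]/1.5625,pos,rv)
    d1=d1/np.linalg.norm(d1); s=np.linalg.lstsq(np.c_[d1,-d2],o2-o1,rcond=None)[0]; P,Q=o1+d1*s[0],o2+d2*s[1]
    return (P+Q)/2,np.linalg.norm(P-Q)
for n,a,b in(("barR",(456,349),(419,410)),("barL",(419,469),(421,174)),("mid",(437.5,409),(420,293))):
    P,g=tri(a,b); print(n,P.round(4),"gap",g.round(4),"bin",w2b(P).round(4))
for n,u,v,z in (("sillR",382,430,.024),("sillL",380,60,.024),("cheekL",372,36,.02),("cheekR",372,455,.02)):
    o,d=wray(w,u/1.5625,v/1.5625,pos,rv); P=o+d*(z-o[2])/d[2]; print(n,P.round(4),w2b(P).round(4))
```

```text
barR [0.497  0.0318 0.1218] gap 0.0011 bin [-0.2213 -0.06    0.1218]
barL [0.4489 0.1539 0.1198] gap 0.0005 bin [-0.2204  0.0712  0.1198]
mid [0.4723 0.095  0.1201] gap 0.0035 bin [-0.2207  0.0078  0.1201]
sillR [ 0.5441 -0.0293  0.024 ] [-0.2004 -0.1343  0.024 ]
sillL [0.4382 0.2374 0.024 ] [-0.1993  0.1527  0.024 ]
cheekL [0.427  0.2532 0.02  ] [-0.2037  0.1715  0.02  ]
cheekR [ 0.5462 -0.0563  0.02  ] [-0.2085 -0.1601  0.02  ]
```

Triangulation puts the bar middle at (0.473,0.093,0.1205) with a length of 131 mm, which matches the given 130. That makes the joint ≈0.256 and the bin origin ≈(0.667,0.171). Next I grip the bar and roll the door up.

```bash
sed -i 's/^O=.*/O=np.array([.667,.171,0]); YAW=.379/' h.py
python3 - <<'E'
from h import *
p=1.1;r=rotp(p,1);j0=.256
print(hpos(j0,0,p), [manip.solve_ik(hpos(j,.006,p),r) is not None for j in np.linspace(j0,1.42,9)])
manip.servo_line(hpos(j0,.05,p),r)
manip.servo_line(hpos(j0,.007,p),rate=.08); print("F",np.round(manip.get_contact_force(),1))
manip.command_gripper(0,30); print("w",manip.get_width(),manip.get_grip_force(),np.round(manip.get_contact_force(),1))
for j in np.linspace(j0,1.42,9)[1:]:
    manip.servo_line(hpos(j,.007,p),rate=.12); print(round(j,2),np.round(manip.get_contact_force(),1),round(manip.get_width(),4),round(manip.get_time(),1))
E
```

```text
[0.47366278 0.09400275 0.12056748] [True, True, True, True, True, True, True, True, True]
F [-0.8  1.  -0.4]
w 0.010380368407121535 31.043669879436493 [-6.  -3.3  1. ]
0.4 [-15.4 -12.1  11.5] 0.0103 5.6
0.55 [-24.4 -12.8  24.2] 0.0107 6.0
0.69 [-25.6  -6.   29.2] 0.0105 6.4
0.84 [-14.9   4.3  23.2] 0.01 6.8
0.98 [-7.4  6.6 15.1] 0.0104 7.3
1.13 [-2.8  8.3  8.3] 0.0103 7.7
1.27 [-1.7  7.4  8.1] 0.0105 8.1
1.42 [1.1 8.  5.8] 0.0103 8.5
```

Run:
```python
from h import *
import pickle
p=1.1
manip.command_gripper(.03); print(np.round(manip.get_contact_force(),1))
manip.servo_line(hpos(1.42,.12,p))
pos,rv=manip.get_position(),manip.get_ee_rot(); c=manip.camera("wrist"); pickle.dump((c,pos,rv),open("w2.pkl","wb"))
print("pred",[ (wpix(c,b2w([-.229*np.cos(1.5945),y,.025+.229*np.sin(1.5945)]),pos,rv)*1.5625).round() for y in(-.065,.065)])
cv2.imwrite("pics/w2.png",cv2.resize(c["image"][:,:,::-1],(800,600),interpolation=cv2.INTER_CUBIC))
```

```text
[-0.4 -0.6  0.8]
pred [array([399., 412.]), array([399., 186.])]
```

View pics/w2.png

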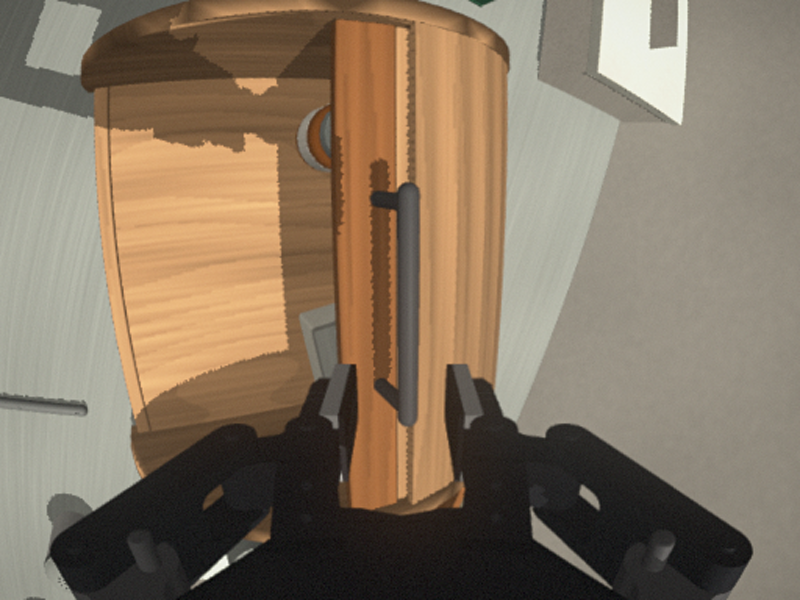

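The door is fully open. The bar runs (409,187)–(408,420), within 5 mm of prediction, the floor is clear in front, the jar (320,135) and tin (320,340) are at the rear. Next, hover over the shakers.

Run:
```python
from h import *
import pickle
r0=down(1.95);r1=down(1.95-np.pi)
P=[.494,-.228,.24]
q0=manip.get_joint_positions(); best=None
for n,r in(("a",r0),("b",r1)):
    q=manip.solve_ik(P,r); qp=manip.solve_ik(b2w([-.095,0,.3]),r); qq=manip.solve_ik([.546,-.399,.2],r); print(n,[None if k is None else np.round(k,2) for k in(q,qp,qq)])
r=r1 if manip.solve_ik(P,r0) is None or abs(manip.solve_ik(P,r1)[5])<abs(manip.solve_ik(P,r0)[5]) else r0
manip.command_gripper(.085)
manip.move_to(P,r)
pos,rv=manip.get_position(),manip.get_ee_rot(); c=manip.camera("wrist"); pickle.dump((c,pos,rv),open("w3.pkl","wb"))
for s in((.4936,-.2283),(.546,-.399)): print((wpix(c,[*s,.09],pos,rv)*1.5625).round(),(wpix(c,[*s,.0],pos,rv)*1.5625).round())
cv2.imwrite("pics/w3.png",cv2.resize(c["image"][:,:,::-1],(800,600),interpolation=cv2.INTER_CUBIC)); print(manip.get_time(),rv,pos)
```

```text
a [array([-0.45,  0.32,  1.82, -0.  ,  1.  , -2.4 ]), array([ 0.21,  0.33,  1.66, -0.  ,  1.16, -1.74]), None]
b [array([-0.45,  0.32,  1.82, -0.  ,  1.  ,  0.74]), array([ 0.21,  0.33,  1.66, -0.  ,  1.16,  1.4 ]), array([-0.65,  0.56,  1.55, -0.  ,  1.04,  0.54])]
[404. 293.] [403. 263.]
[661. 315.] [609. 283.]
12.0 [3.08458316e+00 5.94160671e-01 1.31034580e-03] [ 0.49448665 -0.22754785  0.24028583]
```

View pics/w3.png

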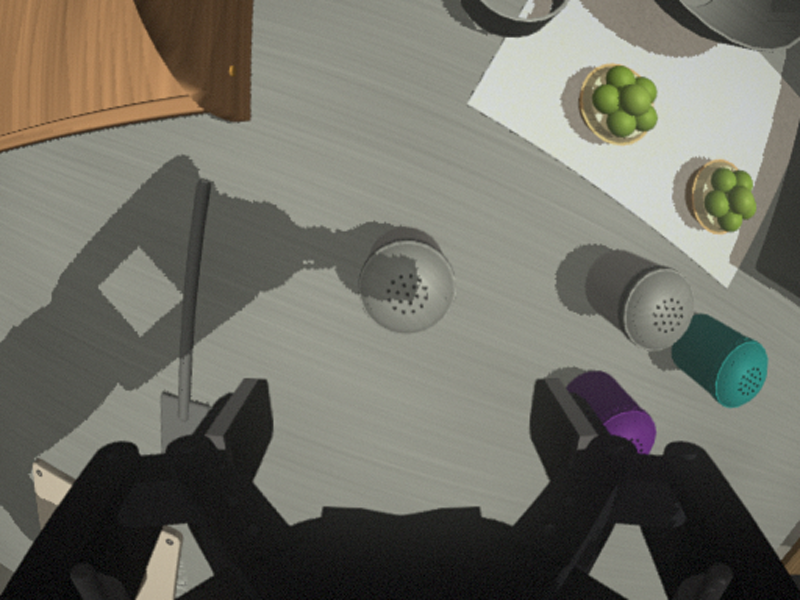

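The dots of shaker A's dome sit at (407,293), against a predicted (404,293). Shaker B's are at (668,315) against (661,315), so it lies 3 mm further out. Grasp A and weigh it.

Run:
```python
from h import *
r=down(1.95-np.pi)
print(manip.solve_ik([.494,-.229,.051],r) is not None)
manip.servo_line([.494,-.229,.051],r,rate=.15)
manip.hold(.3);f0=manip.get_contact_force()
manip.command_gripper(.04,35); print(manip.get_width(),manip.get_grip_force())
manip.servo_line([.494,-.229,.081],rate=.1); manip.hold(.5)
f=[manip.get_contact_force() for _ in range(3)]; print(f0,f[-1],manip.get_time(),manip.get_width())
```

```text
True
0.060113027958684784 36.8292461335659
[-0.13829814 -0.34506628  0.23856557] [ 0.0961303   0.67210088 -3.15364712] 15.0083 0.06061558416943803
```

Shaker A weighs about 3.4 N, so it is the full one. Carry it over the bin, with the camera turned to the front side, and set it down.

Run:
```python
from h import *
r=down(1.95)
X=-.099
manip.servo_line([.494,-.229,.33],rate=.2)
P=b2w([X,-.001,.33]); manip.move_to(P,r)
P[2]=.10; manip.servo_line(P,r,rate=.15); print(np.round(manip.get_contact_force(),1),manip.get_width())
for z in np.arange(.078,.0655,-.002):
    P[2]=z; manip.servo_line(P,rate=.04); f=manip.get_contact_force(); print(round(z,3),np.round(f,1))
    if f[2]>-1.2: break
manip.command_gripper(.083); manip.hold(.2); print(np.round(manip.get_contact_force(),1))
P[2]=.33; manip.servo_line(P,rate=.2); print(manip.get_time())
import pickle
c=manip.camera("scene");pos,rv=manip.get_position(),manip.get_ee_rot();w=manip.camera("wrist");pickle.dump((w,pos,rv),open("w4.pkl","wb"))
A=1.5945
print("pred bar",[(wpix(w,b2w([-.229*np.cos(A),y,.254]),pos,rv)*[.78,.78]).round() for y in(-.065,.065)],"pred shaker top",wpix(w,b2w([X,0,.112]),pos,rv)*.78)
im=np.hstack([cv2.resize(w["image"],(400,300)),cv2.resize(c["image"][100:280,110:350],(400,300))])[:,:,::-1]; cv2.imwrite("pics/p4.png",im)
```

```text
[ 0.7 -1.3 -3.5] 0.06018232662622787
0.078 [-0.2 -0.3 -3.6]
0.076 [ 0.1 -0.7 -4. ]
0.074 [-0.3 -0.7 -3.3]
0.072 [-3.5  1.7  8.4]
[-1.1 -0.7 -0.6]
23.6583
pred bar [array([142., 252.]), array([257., 252.])] pred shaker top [199.53032975 133.08695299]
```

View pics/p4.png

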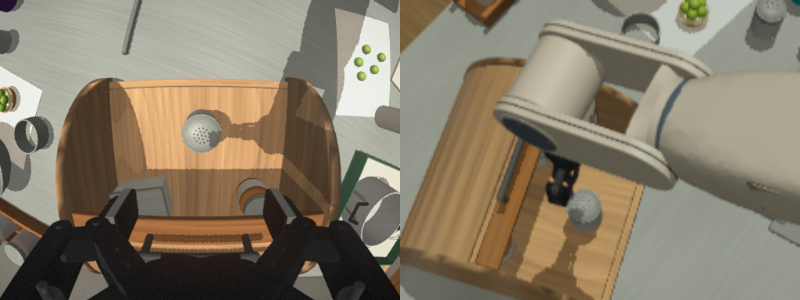

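The full shaker stands upright inside at (203,132), against a predicted (199,133), and the jar and tin are untouched. Now roll the door shut.

Run:
```python
from h import *
p=1.1;r=rotp(p,1);B=.008
js=np.linspace(1.42,0,10)
print([manip.solve_ik(hpos(j,B,p),r) is not None for j in js])
ex,_=ax(); d=ex*.004+np.array([0,0,.002])
manip.command_gripper(.034,25)
manip.move_to(hpos(1.42,.14,p)+d,r)
manip.servo_line(hpos(1.42,B,p)+d,rate=.12); print(np.round(manip.get_contact_force(),1))
manip.command_gripper(0,25); print(manip.get_width(),np.round(manip.get_contact_force(),1))
for i,j in enumerate(js[1:]):
    k=1-(i+1)/9
    manip.servo_line(hpos(j,B,p)+d*k,rate=.12); f=manip.get_contact_force(); print(round(j,2),np.round(f,1),round(manip.get_width(),4),round(manip.get_time(),1))
    if np.linalg.norm(f)>60: break
```

```text
[True, True, True, True, True, True, True, True, True, False]
[0.5 1.  0.3]
0.01073480008566412 [-0.7 -0.9  2.1]
1.26 [-2.  -0.3  5.9] 0.0108 27.6
1.1 [-4.5 -0.9  9.2] 0.0106 28.1
0.95 [-5.7 -4.2  7.7] 0.0108 28.6
0.79 [-3.8 -6.7  3.7] 0.0104 29.0
0.63 [ 4.3 -3.2 -6.8] 0.0105 29.5
0.47 [  8.1  -0.1 -10.6] 0.0106 29.9
0.32 [ 9.2  4.4 -9.4] 0.011 30.6
0.16 [ 8.7  0.8 -7. ] 0.0112 31.4Traceback (most recent call last):
  File "<stdin>", line 12, in <module>
rig.IKError: the arm cannot follow that straight line within its joint ranges
```

Run:
```python
from h import *
B=.008
print([[manip.solve_ik(hpos(j,B,p),rotp(p,1)) is not None for j in (.158,.08,0,-.02)] for p in(1.2,1.3)])
p=1.3
manip.servo_line(hpos(.158,B,p),rotp(p,1),rate=.05); print(np.round(manip.get_contact_force(),1),manip.get_width())
for j in (.1,.05,.02,0,-.015,-.03):
    manip.servo_line(hpos(j,B,p),rate=.06); f=manip.get_contact_force(); print(j,np.round(f,1),round(manip.get_width(),4))
    if f[2]>22: break
print(manip.get_position(),manip.get_time())
```

```text
[[True, True, False, False], [True, True, True, True]]Traceback (most recent call last):
  File "<stdin>", line 5, in <module>
rig.IKError: the arm cannot follow that straight line within its joint ranges
```

Run:
```python
from h import *
print(np.round(manip.get_joint_positions(),2))
manip.command_gripper(.026); print(np.round(manip.get_contact_force(),1))
p0=1.1
manip.servo_line(hpos(.158,.10,p0),rate=.15)
B=.010;p=1.35;r=rotp(p,1)
print([np.round(manip.solve_ik(hpos(j,b,p),r),2) for j,b in((.158,.1),(.158,B),(0,B),(-.03,B))])
manip.move_to(hpos(.158,.1,p),r)
pos,rv=manip.get_position(),manip.get_ee_rot();w=manip.camera("wrist")
A=.158+.1745
print("pred",[(wpix(w,b2w([-.229*np.cos(A),y,.025+.229*np.sin(A)]),pos,rv)*1.5625).round() for y in(-.065,.065)])
cv2.imwrite("pics/w5.png",cv2.resize(w["image"][:,:,::-1],(800,600))); print(manip.get_time())
```

```text
[ 0.09  0.41  2.32  1.83  0.14 -2.09]
[-0.2 -0.4 -0. ]
[array([ 0.12,  0.18,  2.17,  0.1 ,  0.58, -0.33]), array([ 0.14,  0.4 ,  2.18,  0.15,  0.36, -0.38]), array([ 0.13,  0.47,  2.21,  0.21,  0.26, -0.45]), array([ 0.13,  0.48,  2.21,  0.23,  0.24, -0.47])]
pred [array([400., 431.]), array([400., 189.])]
33.7917
```

View pics/w5.png

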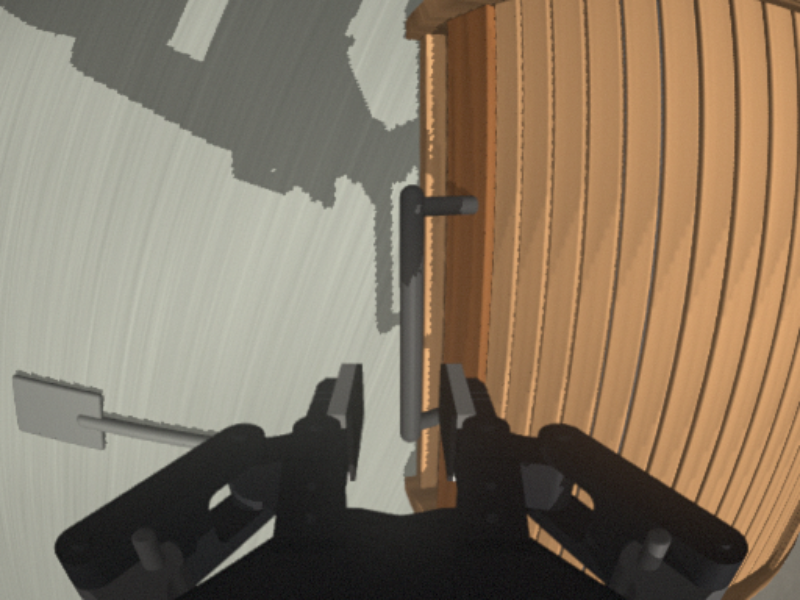

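The bar is at column 410, so the bin is about 4 mm further forward. The door is at about 0.16. I'll regrip steeply and close the rest of the way.

```bash
sed -i 's/^O=.*/O=np.array([.6705,.1715,0]); YAW=.379/' h.py
python3 - <<'E'
from h import *
B=.010;p=1.35;r=rotp(p,1)
manip.servo_line(hpos(.158,B,p),r,rate=.1); print(np.round(manip.get_contact_force(),1))
manip.command_gripper(0,30); print(np.round(manip.get_contact_force(),1),manip.get_width())
for j in (.1,.06,.03,.01,-.005,-.02,-.035):
    manip.servo_line(hpos(j,B,p),rate=.06); f=manip.get_contact_force(); print(j,np.round(f,1),round(manip.get_width(),4))
    if f[2]>22: break
print(manip.get_position(),hpos(0,B,p),manip.get_time())
E
```

```text
[0.8 0.3 0.5]
[ 0.8  1.4 -1.1] 0.010547041854370193
0.1 [ 3.9  3.3 -4.7] 0.0105
0.06 [ 6.   4.2 -5.6] 0.0103
0.03 [ 5.8  5.8 -5.8] 0.0105
0.01 [ 4.8  4.1 12.2] 0.0103
-0.005 [ 3.7  4.2 21.9] 0.0107
-0.02 [ 3.4  3.6 29.2] 0.0108
[0.4630436  0.08741254 0.07233823] [0.45894723 0.08724834 0.07451524] 36.8083
```

The door has reached its stop: the force rises sharply from j≈0.01. Release, retreat and verify.

Run:
```python
from h import *
p=1.35
manip.command_gripper(.026); print(np.round(manip.get_contact_force(),1))
P=manip.get_position()+(hpos(0,.14,p)-hpos(0,.01,p)); manip.servo_line(P,rate=.15)
pos,rv=manip.get_position(),manip.get_ee_rot();w=manip.camera("wrist")
for j in(0,.06): print(j,[(wpix(w,b2w([-.229*np.cos(j+.1745),y,.025+.229*np.sin(j+.1745)]),pos,rv)*[.78,.78]).round(1) for y in(-.065,.065)])
manip.set_joints([-1.1,.2,1.8,0,1.1,0]); manip.hold(.3); c=manip.camera("scene")
im=np.hstack([cv2.resize(w["image"],(400,300)),cv2.resize(c["image"][70:310,90:410],(400,300))])[:,:,::-1]; cv2.imwrite("pics/p6.png",im); print(manip.get_time(),np.round(manip.get_contact_force(),1))
```

```text
[ 0.9  0.3 -0.7]
0 [array([202.2, 199.7]), array([202.5,  92.7])]
0.06 [array([207. , 204.7]), array([208. ,  93.2])]
40.625 [-0.1  0.8  0.6]
```

View pics/p6.png

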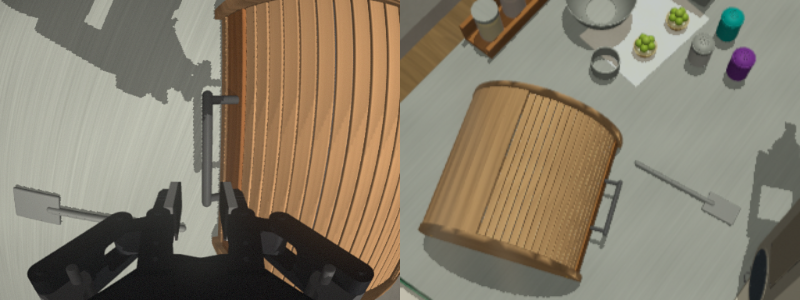

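The bar is at wrist (207,95–202). That fits shut apart from a ~4 mm ambiguity. I'll check physically by pressing lightly on the bar from above with closed fingers: contact at tip height ≈0.071 means shut, 0.084 means 0.06 rad.

Run:
```python
from h import *
p=1.5;r=rotp(p,1)
P=b2w([-.2225,0,0])
manip.command_gripper(0,30)
for z in(.22,.12,.10): print(manip.solve_ik([P[0],P[1],z],r) is not None)
manip.move_to([P[0],P[1],.22],r); manip.servo_line([P[0],P[1],.115],rate=.15)
f0=manip.get_contact_force()[2]
for z in np.arange(.111,.084,-.002):
    manip.servo_line([P[0],P[1],z],rate=.05); f=manip.get_contact_force(); print(round(z-.022,3),round(manip.get_position()[2]-.022,4),np.round(f,1))
    if f[2]-f0>14: break
manip.servo_line([P[0],P[1],.25],rate=.2); manip.set_joints([-1.1,.2,1.8,0,1.1,0]); print(manip.get_time())
```

```text
True
True
True
0.089 0.0894 [ 0.7  0.2 -1. ]
0.087 0.087 [ 0.4 -0.6  0.4]
0.085 0.0849 [ 0.8  0.8 -0. ]
0.083 0.0828 [-0.5  0.7 -0.3]
0.081 0.0809 [ 0.4  1.1 -0.4]
0.079 0.0789 [0.5 0.1 1. ]
0.077 0.0769 [0.2 0.  1.1]
0.075 0.0749 [ 0.2 -0.4  0. ]
0.073 0.0729 [-0.8 -0.4  0.6]
0.071 0.0709 [-0.6  0.   0.5]
0.069 0.0704 [-6.8 -1.3 23.7]
49.85
```

Contact came at 0.0705, so the door is shut. The last scene view shows the empty shaker standing where it was found.

```bash
python3 -c "
from rig import manip
manip.hold(.3); print(manip.sign_off())"
```

```text
the job is handed in; nothing more can be done
None
```

I handed the job in at about 50 s of the 72 s: the full shaker (about 340 g by lift) stands upright on the bin floor, the door is rolled shut to its stop, and the empty shaker was never touched; `sign_off` returned no verdict.

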